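# Show where the stray hole punch belongs

### The job

An apprentice is tidying the leather bench and needs showing what goes where: point with the fingertips at the steel hole punch that was left lying on the cutting mat, then at the one empty hole in the wooden punch block where it belongs. Each time hold the fingertips just above it, two or three centimetres clear, and stay there for two seconds. Point at none of the other tools lying on the mat, touch nothing, and finish still pointing at the empty hole.

Things in the scene. Friction and masses are not known exactly. Their poses are not given: they have to be found in the camera images.
- stray_punch: the steel hole punch (leather drive punch) left lying on the green cutting mat: a plain dark hexagonal bar, 11 mm across the flats, whose last 34 mm narrow to a bright round 7 mm tube; 105 mm long, lying flat. Origin at the middle of its length, on its underside; x along its length, y across it, z up; its uppermost line is 11 mm above the origin
- empty_hole: the one empty hole of the wooden punch block, 15 mm in diameter, 55 mm deep, going straight down. Origin at the centre of its mouth, level with the block's top face, 68 mm above the bench top; z up
- block: fixed beech punch block, 60 x 250 x 65 mm (x, y, z), standing on the mat, with five equal holes in one row along its y axis, at y = -96, -48, 0, 48 and 96 mm; four hold a punch, one is empty. Origin at the centre of its underside, z up
- punch1: one of four steel hole punches standing in the block, exactly like the one left lying: hexagonal shank, 105 mm long, about 50 mm of it showing above the block's top face; origin at its lower tip, 55 mm below the block's top face, z up along it
- punch2: one of four steel hole punches standing in the block, exactly like the one left lying: hexagonal shank, 105 mm long, about 50 mm of it showing above the block's top face; origin at its lower tip, 55 mm below the block's top face, z up along it
- punch3: one of four steel hole punches standing in the block, exactly like the one left lying: hexagonal shank, 105 mm long, about 50 mm of it showing above the block's top face; origin at its lower tip, 55 mm below the block's top face, z up along it
- punch4: one of four steel hole punches standing in the block, exactly like the one left lying: hexagonal shank, 105 mm long, about 50 mm of it showing above the block's top face; origin at its lower tip, 55 mm below the block's top face, z up along it
- stitching_chisel: loose steel six-prong stitching chisel lying on the mat: 10 mm square bar that widens to a flat 32 mm wide comb; 111 mm long, 10 mm high; origin on its underside near mid length, x towards the comb. Not to be touched
- awl: loose scratch awl lying on the mat: turned wooden handle 28 mm thick and 66 mm long, brass ferrule, thin needle; 128 mm long in all; origin on its underside at mid length, x towards the needle. Not to be touched
- maul: loose poly maul standing on its head: white cylinder 60 mm in diameter, 85 mm high, dark wooden handle upwards, 221 mm high in all; origin under its centre. Not to be touched
- dye_bottle: loose small amber jar of dye, 48 mm in diameter, 90 mm high, white cap; origin under its centre. Not to be touched

How it is judged:
By the outcome, as a careful person would: the job done as asked, in the order asked, and still so for the second after the job is handed in, with the robot touching nothing.
It also fails if it takes over 42 s, if anything falls off the work surface, if the arm or the gripper's body presses on something with over 40 N, if the wrist force passes 120 N, or if a joint passes its speed limit or range.

### The arm

A 7-joint arm with a two-finger parallel gripper is mounted at the origin on the work surface. World frame = base frame: x ahead of the robot, y to its left, z up, the work surface at z = 0. Lengths are in m, angles in rad, forces in N, time in s.
With the tool pointing down it reaches from about 0.35 to 0.9 m from the base axis. Payload 7.2 kg.
Tool frame: the origin (TCP) lies midway between the tips of the shut fingers; the grasp point (between the pads) lies 19 mm behind it (manip.tcp_to_grasp is the distance from the TCP to the grasp point, in m); y points along the fingers, z is the direction in which the jaws open and shut, and the axes are right-handed (so a half turn about y gives the same grasp; the last joint's range is limited). The gripper opens to 88 mm and grips with 3 to 60 N. Pads are 20 mm wide; open, the fingers measure 115 mm over their backs; the gripper's body (75 mm by 178 mm) begins 61 mm behind the grasp point.
Start: joints at [-1.308, 0.411, -0.013, 1.596, 0.006, 1.134, -0.082], TCP at [0.203, 0.591, 0.223] pointing down, gripper open.
Joint ranges: [-2.95, 2.95], [-0.29, 1.99], [-1.47, 1.44], [0.14, 2.54], [-1.03, 4.17], [0.13, 1.85], [-2.86, 2.86]. Speed limits (rad/s): [2.39, 2.39, 3.01, 3.01, 3.14, 3.14, 3.14].

### API

Orientations are given as [roll, pitch, yaw] about the fixed x, y, z axes, in that order (R = Rz(yaw) Ry(pitch) Rx(roll)).
In Python, from cell import manip, grab_frame, models gives the robot as it stands. Calls block until the motion is done:
- manip.move_to(position, orientation): joint-space move of the TCP to a pose.
- manip.move_straight(position, ori=None, vel=0.15, stop_force=None): straight line of the TCP; ori=None keeps the orientation; vel is the mean speed in m/s. With stop_force (N) it stops when the force on the tool has changed by that much, and returns True; else False.
- manip.set_joints(angles): joint-space move.
- manip.ungrasp() and manip.gripper_close(effort=None): open the fingers fully, or close them until they stop; effort is the grip in N (None keeps the last).
- manip.pause(seconds).
- manip.ik(position, orientation): joint angles nearest the present ones, or None.
- grab_frame(name): name is "scene" or "top"; returns a dict with "color" (420x560x3 uint8, red, green, blue), "K" (3x3 intrinsics, pixels), "distortion" ([k1, k2, p1, p2, k3] as OpenCV has them; the pictures are not rectified), "origin" and "attitude" of the camera in the world. Camera axes: x right, y down, z forward; pixel columns grow to the right and rows downward; lengths in m; the calibration is good to about 2 mm. A picture is of the moment at which its call begins. There is no depth.
A pose or a line that the arm cannot do raises manip.IKError and nothing moves.
- manip.hand_in(): hands the job in, once; it reports no verdict.
Trained networks look in the newest picture that a camera, given by its name, has taken for a name from the list of things; names that differ only in an ending like _2 or _b are one class to them, and where a whole thing is asked for, a point or a joint stands for the part that bears it (a point fixed in the world has none). Each returns a list of dicts, best first, with "confidence" (0 to 1); they miss things now and then, are a little off and sometimes report something else, mostly with a low value. They report only what shows in the picture. A call takes as long as a camera call.
- models.boxes_of(camera, thing): "box" ([left, top, right, bottom] in pixels, round what is visible of it).
- models.mark_of(camera, thing): "centre" ([row, column] in pixels: a listed point, or the origin of a listed thing).
Readings, each from a call of its own:
- manip.current_time(): time.
- manip.current_qpos(): joint angles.
- manip.current_dq(): joint speeds.
- manip.current_tau(): joint torques, N m.
- manip.current_tool_pos(): TCP position.
- manip.current_tool_rot(): TCP orientation.
- manip.current_wrist_force(): force on the tool from outside, world axes, zero at the start.
- manip.current_moment(): the same for the moment, N m.
- manip.current_finger_gap(): opening from 0.0 (shut) to 1.0 (fully open).
Only numpy, scipy, OpenCV 4.12 (cv2) and the standard library are available. Lean on these libraries where they do the work, as an engineer would, in place of code of your own. Each camera call takes 0.05 s, during which the arm holds its last target. There are 200 camera calls.

## Working session

There is one attempt and no reset: what is moved stays moved. The work goes in short steps, each a Python script; the robot and the scene stay as the last script left them, time stands still between calls to the robot, and variables do not carry over. Pictures are saved under pics/ and viewed, about 8 in all and at most 12, crops included, and the job is handed in when it is done.

```bash
mkdir -p pics; cat > h.py <<'E'
import numpy as np, cv2
from cell import manip, grab_frame, models
from scipy.spatial.transform import Rotation as R
def rot(a):
    a=np.array(a,float)
    return a if a.shape==(3,3) else (R.from_quat(a).as_matrix() if a.size==4 else R.from_euler('xyz',a).as_matrix())
def world(f,u,v,z):
    p=cv2.undistortPoints(np.array([[[u,v]]],float),np.array(f["K"]),np.array(f["distortion"]))[0,0]
    d=rot(f["attitude"])@[p[0],p[1],1]; o=np.array(f["origin"])
    return o+d*(z-o[2])/d[2]
def pix(f,P):
    M=rot(f["attitude"]).T; t=-M@np.array(f["origin"])
    return cv2.projectPoints(np.array(P,float).reshape(-1,3),cv2.Rodrigues(M)[0],t,np.array(f["K"]),np.array(f["distortion"]))[0][:,0]
E
python3 - <<'E'
from h import *
for c in("top","scene"):
    f=grab_frame(c); cv2.imwrite(f"pics/{c}0.png",cv2.resize(f["color"][:,:,::-1],(800,600),interpolation=cv2.INTER_CUBIC))
    print(c,f["origin"],f["attitude"],f["K"][0])
    for t,z in(("stray_punch",.005),("empty_hole",.068),("block",.003),("punch1",.068),("stitching_chisel",.003),("awl",.003),("maul",.003),("dye_bottle",.003)):
        for m in models.mark_of(c,t)[:5]:
            r,k=m["centre"]; print(t,round(m["confidence"],2),np.round([k,r]),world(f,k,r,z).round(3))
print(manip.current_tool_rot(),manip.current_time(),manip.current_finger_gap())
E
```

```text
top [ 3.68315562e-01 -4.14641786e-04  1.07088347e+00] [-2.98095377 -0.03372358 -1.5431471 ] [437.01614537   0.         280.16673548]
stray_punch 0.74 [266. 153.] [0.667 0.009 0.005]
empty_hole 0.4 [129. 222.] [0.475 0.313 0.068]
block 0.63 [269. 235.] [ 0.461 -0.007  0.003]
punch1 0.42 [287. 231.] [ 0.466 -0.047  0.068]
punch1 0.39 [310. 230.] [ 0.471 -0.101  0.068]
punch1 0.39 [231. 230.] [0.465 0.081 0.068]
punch1 0.37 [249. 234.] [0.457 0.041 0.068]
stitching_chisel 0.54 [186. 152.] [0.662 0.209 0.003]
awl 0.8 [362. 165.] [ 0.647 -0.235  0.003]
maul 0.79 [426. 256.] [ 0.421 -0.395  0.003]
dye_bottle 0.6 [130. 222.] [0.484 0.332 0.003]
dye_bottle 0.56 [232. 236.] [0.456 0.083 0.003]
scene [0.77938658 0.45606987 0.83933356] [-2.53734978  0.01449986  2.58960625] [429.84677776   0.         278.64215807]
stray_punch 0.8 [224. 263.] [0.662 0.015 0.005]
punch1 0.57 [306. 228.] [0.484 0.066 0.068]
punch1 0.53 [321. 245.] [0.481 0.119 0.068]
stitching_chisel 0.69 [279. 341.] [0.65  0.225 0.003]
awl 0.67 [187. 188.] [ 0.644 -0.22   0.003]
maul 0.66 [238. 114.] [ 0.412 -0.385  0.003]
dye_bottle 0.6 [386. 340.] [0.471 0.333 0.003]
[-1.57072186e+00 -3.37131235e-05 -3.30763742e-01] 0.9 1.0025480058048055
```

View pics/top0.png

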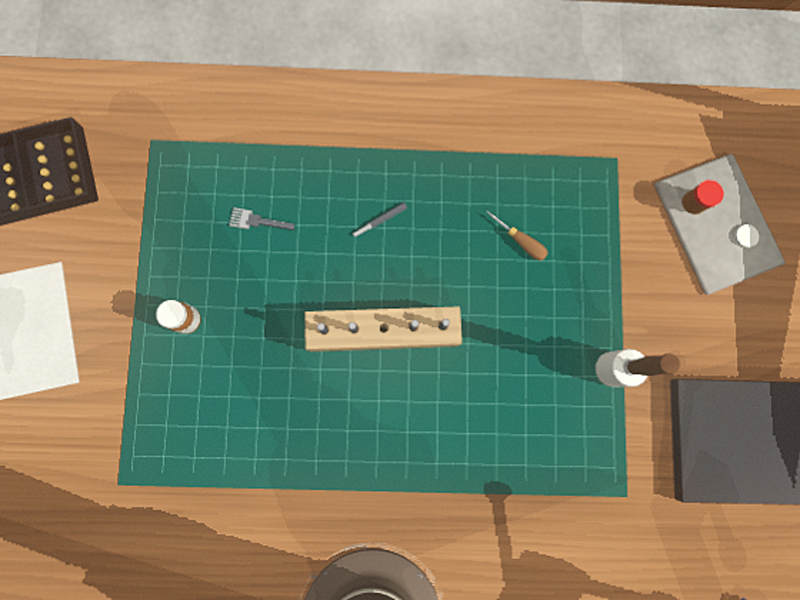

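View pics/scene0.png

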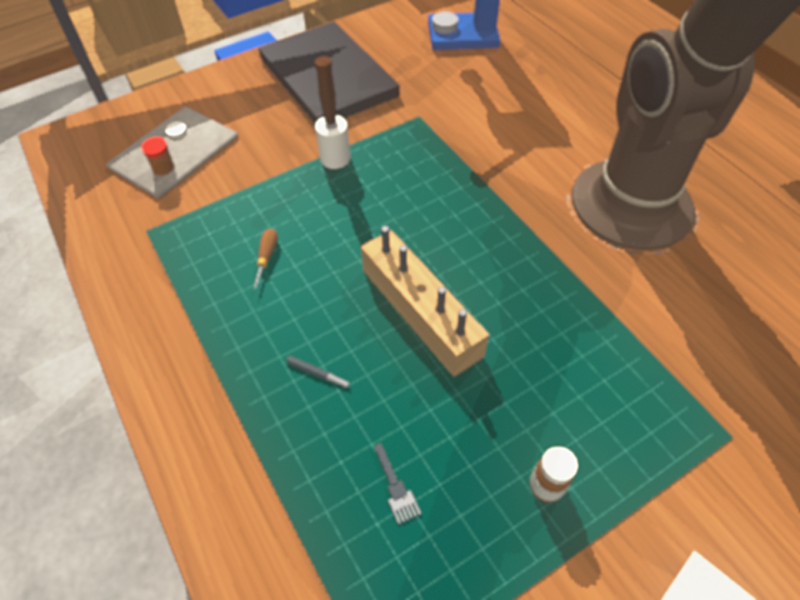

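The top view shows the stray hexagonal punch between (353,235) and (406,205) at 800-px scale, with the chisel to its left and the awl to its right. The block's middle hole, at (383,328), is empty. The scene view agrees, with the punch at (318,372) and the hole at (420,287). Next I'll refine both positions on crops.

```bash
cat >> h.py <<'E'
def tri(fs,uvs):
    A=np.zeros((3,3));b=np.zeros(3)
    for f,(u,v) in zip(fs,uvs):
        o=np.array(f["origin"]);d=world(f,u,v,0)-o;d/=np.linalg.norm(d);Q=np.eye(3)-np.outer(d,d);A+=Q;b+=Q@o
    return np.linalg.solve(A,b)
E
python3 - <<'E'
from h import *
T=[];out=[]
rois={"top":((235,130,60,60),(205,210,130,40)),"scene":((195,240,60,40),(250,155,95,110))}
for c in("top","scene"):
    f=grab_frame(c);T.append(f)
    for i,(x,y,w,h) in enumerate(rois[c]):
        im=f["color"][y:y+h,x:x+w,::-1]; s=min(400/w,300/h); im=cv2.resize(im,None,fx=s,fy=s,interpolation=cv2.INTER_CUBIC)
        p=np.zeros((300,400,3),np.uint8);p[:im.shape[0],:im.shape[1]]=im;out.append(p);print(c,i,x,y,round(s,3))
    # punch: non-green, low saturation
    x,y,w,h=rois[c][0];hsv=cv2.cvtColor(f["color"][y:y+h,x:x+w],cv2.COLOR_RGB2HSV)
    m=(hsv[...,1]<110).astype(np.uint8);n,l,s,ce=cv2.connectedComponentsWithStats(m);k=1+s[1:,4].argmax()
    pts=np.argwhere(l==k)[:,::-1]; r=cv2.minAreaRect(pts.astype(np.float32)); cc=np.array(r[0])+[x,y]
    print(c,"punch",cc,r[1:],s[k,4],world(f,*cc,.0085).round(4))
    bp=cv2.boxPoints(r)+[x,y];print(np.array([world(f,*q,.0085)[:2] for q in bp]).round(3).tolist())
cv2.imwrite("pics/crop.png",np.vstack([np.hstack(out[:2]),np.hstack(out[2:])]))
f0,f1=T
print(tri(T,[(268.5,229.6),(294,201)]),world(f0,268.5,229.6,.068),world(f1,294,201,.068))
E
```

```text
top 0 235 130 5.0
top 1 205 210 3.077
top punch [265.1230793  153.71538544] ((5.581562519073486, 42.667945861816406), 60.2551155090332) 216 [0.6648 0.0097 0.0085]
[[0.642, 0.059], [0.7, -0.032], [0.688, -0.04], [0.63, 0.051]]
scene 0 195 240 6.667
scene 1 250 155 2.727
scene punch [222.47414207 260.06034851] ((47.40163040161133, 6.827935695648193), 23.198591232299805) 302 [0.6619 0.0085 0.0085]
[[0.698, -0.032], [0.686, -0.044], [0.626, 0.049], [0.639, 0.059]]
[ 0.46845499 -0.00482901  0.06998191] [ 0.46839396 -0.00462045  0.068     ] [ 0.46790011 -0.00624954  0.068     ]
```

View pics/crop.png

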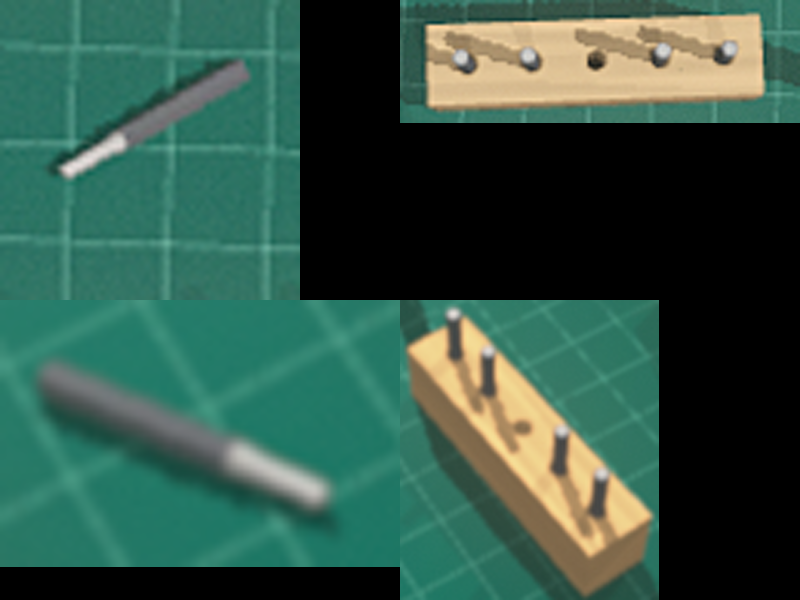

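```bash
cat >> h.py <<'E'
S=[.663,.009,.039]; H=[.468,-.005,.093]
E
python3 - <<'E'
from h import *
for y in(-np.pi/2,np.pi/2,0):
    print(y,[None if (q:=manip.ik(p,[-np.pi/2,0,y])) is None else np.round(q,2) for p in(S,[S[0],S[1],.22],H,[H[0],H[1],.22])])
E
```

```text
-1.5707963267948966 [array([-0.47,  0.73,  0.58,  1.68, -0.5 ,  0.88,  0.32]), array([-0.56,  0.56,  0.73,  1.53, -0.39,  1.2 ,  0.24]), array([-0.6 ,  0.36,  0.63,  2.13, -0.31,  0.74,  0.23]), array([-0.7 ,  0.15,  0.69,  2.  , -0.11,  1.03,  0.04])]
1.5707963267948966 [array([ 0.62,  1.06, -1.25,  1.6 ,  1.05,  1.28,  2.33]), array([-0.79,  0.79,  1.25,  1.55, -0.76,  1.36, -2.61]), array([-1.  ,  0.65,  1.26,  2.15, -0.8 ,  0.94, -2.41]), array([-1.14,  0.31,  1.29,  2.02, -0.34,  1.06, -2.83])]
0 [array([-0.24,  0.67,  0.23,  1.66, -0.19,  0.83,  1.64]), array([-0.36,  0.5 ,  0.4 ,  1.52, -0.2 ,  1.17,  1.65]), array([-0.46,  0.33,  0.45,  2.13, -0.22,  0.73,  1.7 ]), array([-0.6 ,  0.15,  0.57,  1.99, -0.09,  1.03,  1.59])]
```

Yaw −π/2 is comfortable, with the jaws lying across the row. I'll shut the fingers, approach from above, check the position, then hold.

```bash
python3 - <<'E'
from h import *
O=[-np.pi/2,0,-np.pi/2]
manip.gripper_close(effort=5)
manip.move_to([S[0],S[1],.22],O); print(manip.current_time())
manip.move_straight(S,vel=.12)
p=manip.current_tool_pos(); print(manip.current_time(),p,manip.current_tool_rot(),manip.current_wrist_force(),manip.current_finger_gap())
f=grab_frame("scene"); g=grab_frame("top")
u,v=pix(f,p)[0]; print(u,v); x,y=int(u)-90,int(v)-90
a=cv2.resize(f["color"][y:y+150,x:x+180,::-1],(540,450),interpolation=cv2.INTER_CUBIC)
cv2.circle(a,(int((u-x)*3),int((v-y)*3)),3,(0,0,255),1); cv2.imwrite("pics/s1.png",a)
manip.pause(2.2); print(manip.current_time(),manip.current_tool_pos())
E
```

```text
4.9667
6.625 [0.66353102 0.00899331 0.03979673] [-1.56952147e+00  1.92062390e-04 -1.57081212e+00] [ 0.24265029 -0.23599631  0.07781677] 0.009156858463794649
220.09779319763123 253.60797712007937
8.925 [0.66299573 0.00899491 0.03898324]
```

View pics/s1.png

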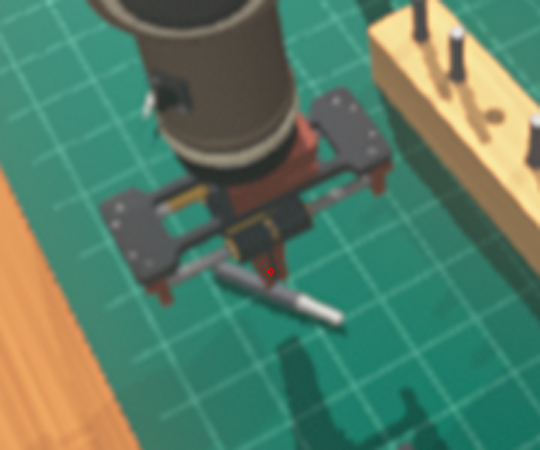

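The fingertips are right over the middle of the stray punch at (270,272), with nothing touched. They held there for 2.2 s after settling. Now the hole.

```bash
python3 - <<'E'
from h import *
manip.move_straight([S[0],S[1],.23],vel=.15)
manip.move_straight([H[0],H[1],.23],vel=.15)
manip.move_straight(H,vel=.1)
p=manip.current_tool_pos(); print(manip.current_time(),p,manip.current_wrist_force())
f=grab_frame("scene")
u,v=pix(f,p)[0]; h=pix(f,[H[0],H[1],.068])[0]; x,y=int(u)-90,int(v)-90
a=cv2.resize(f["color"][y:y+150,x:x+180,::-1],(720,600),interpolation=cv2.INTER_CUBIC)
for q,c in(((u,v),(0,0,255)),(h,(255,0,0))): cv2.circle(a,(int((q[0]-x)*4),int((q[1]-y)*4)),3,c,1)
cv2.imwrite("pics/h1.png",a)
manip.pause(2.3); print(manip.current_time(),manip.current_tool_pos(),manip.current_wrist_force())
E
```

```text
13.3167 [ 0.4683764  -0.00494638  0.09346039] [ 0.3727181  -0.32846672 -0.27914889]
15.6667 [ 0.46794351 -0.00500868  0.09297891] [ 0.38210099 -0.69397187 -0.2832829 ]
```

View pics/h1.png

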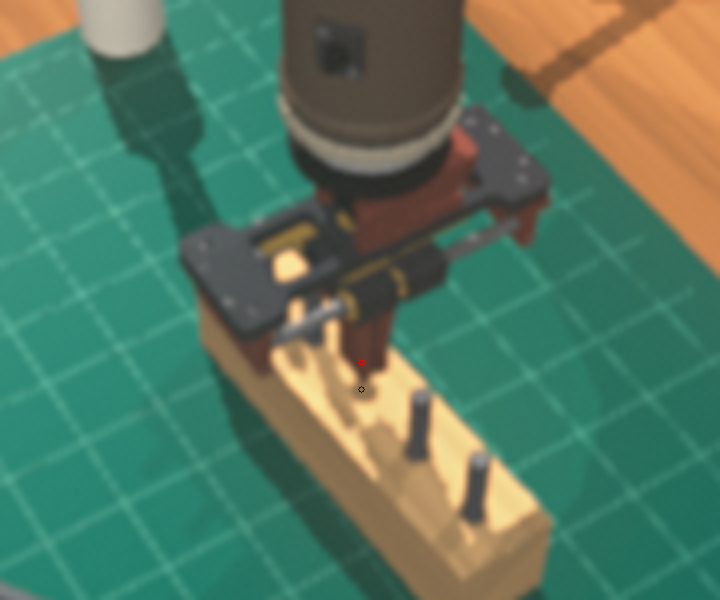

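The fingertips are at about (367,375), just above the empty hole at (362,390), and clear of the neighbouring punches.

```bash
python3 -c "
from h import *
print(manip.hand_in(),manip.current_time(),manip.current_tool_pos())"
```

```text
the job is handed in; nothing more can be done
the job is handed in; nothing more can be done
```

The job is done and handed in. With the fingers shut, I pointed first at the stray punch and then at the empty hole, which is the middle one in the block. The arm is still pointing at the hole.

| Target | TCP held at (m) | Clearance | Hold |
|---|---|---|---|
| Middle of the stray punch | (0.663, 0.009, 0.039) | about 25 mm | more than 2.2 s |
| Empty hole | (0.468, −0.005, 0.093) | about 25 mm | more than 2.3 s |

- **Checks:** The last readings showed the arm steady at the hole, with under 1 N at the wrist, at about 15.7 s. Pictures at both stops showed the fingertips above the right target with nothing touched.
- **Disagreements:** The two cameras agreed to about 3 mm on the punch and 2 mm on the hole. The detector's only report for the empty hole was low-confidence and fell on the dye bottle, so I located the hole from the pictures instead.
- **After handing in:** No readings were possible, so the final second is unchecked.

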